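Snap the back panel into a photo frame with the hand pusher

ROBOT

A 6-joint arm with a two-finger parallel gripper is mounted at the origin on the work surface; the furniture and walls round the work are solid. World frame = base frame: x ahead of the robot, y to its left, z up, the work surface at z = 0. Lengths are in m, angles in rad, forces in N, time in s.
With the tool pointing down it reaches from about 0.4 to 0.825 m from the base axis. Payload 7 kg.
Tool frame: the origin (TCP) lies at the centre of the arm's flange, where the gripper is bolted on; the fingertips stand 178 mm ahead of it and the grasp point (between the pads) lies 159 mm ahead of it (arm.tip_reach is the distance from the TCP to the fingertips, in m); z points along the fingers, y is the direction in which the jaws open and shut (so a half turn about z gives the same grasp; the last joint's range is limited). The gripper opens to 88 mm and grips with 3 to 60 N. Pads are 19 mm wide; open, the fingers measure 130 mm over their backs; the gripper's body (78 mm by 193 mm) begins 47 mm behind the grasp point.
Start: joints at [-0.964, 0.359, 0.012, 0, -1.224, -0.288], TCP at [0.212, -0.641, 0.405] pointing down, gripper open.
Joint ranges: [-3.07, 3.07], [-1.43, 2.12], [-1.02, 1.25], [-3.03, 1.67], [-3.05, -0], [-3.03, 3.03]. Speed limits (rad/s): [2.39, 2.39, 3.01, 3.14, 3.14, 3.14].

INTERFACE

Orientations are given as [roll, pitch, yaw] about the fixed x, y, z axes, in that order (R = Rz(yaw) Ry(pitch) Rx(roll)).
In Python, from station import arm gives the robot as it stands.
- The arm moves only by the shell command python3 -m inch 'ROWS' [OPENING] [FORCE]. ROWS is JSON, a list that holds one entry, the list of rows, each a list of 6 numbers: the shift along the world's x, y, z in units of 200 mm (1.0 is 200 mm), then the turn, a rotation vector about the world's x, y, z in units of 180 degrees (1.0 is 180 degrees). A call has 1 to 8 rows; each row is the pose to reach, as a shift and turn from the pose commanded when the call began, turning the shorter way round; what a row does not reach only later rows make up. A row lasts 1/8 s, in which the tool goes at most 62.5 mm and 10.7 degrees, less where a joint would pass 70% of its speed; a pose out of reach is approached as far as the arm can. A call with a number of a shift or a turn outside -1 to 1 is refused whole. A call with a gripper value outside its range is refused whole. OPENING is the finger opening in mm, from 0 to 87.6, set as the call begins (- or left out, the last holds). The fingers move at their own pace and stop on an object; FORCE is the grip in N (left out, the last holds). Time passes only in rows, so rows that repeat a pose let the fingers close. It gives the time, the measured TCP pose, the force and the opening at its end, in the units of the state.
- arm.get_state(): the state, without advancing time (a new reading comes with each control period).
- arm.grab_frame(name): name is "scene" or "top" or "wrist"; returns the picture (420x560x3 uint8, blue, green, red); there is no depth.
- arm.camera_params(name): a dict with "vertical_fov" (degrees; the focal length in pixels is half the picture's height over the tangent of half this angle, whatever the lens; pixels are square), "cx", "cy" (the principal point, pixels), "pose" (4x4, takes a point from camera to world coordinates). Camera axes: x right, y down, z forward; pixel columns grow to the right and rows downward; lengths in m; the calibration is good to about 2 mm. A picture is of the moment at which its call begins: read the wrist's pose just before it. camera_params takes no time and is no camera call; for the wrist camera it gives the pose at the moment of the call.
- arm.job_done(): hands the job in, once; it reports no verdict.
Trained networks look in the newest picture that a camera, given by its name, has taken for a name from the list of things; names that differ only in an ending like _2 or _b are one class to them, and where a whole thing is asked for, a point or a joint stands for the part that bears it (a point fixed in the world has none). Each returns a list of dicts, best first, with "score" (0 to 1); they miss things now and then, are a little off and sometimes report something else, mostly with a low value. They report only what shows in the picture. A call takes as long as a camera call. They do not tell look-alikes from the thing itself.
- arm.search_frame(target, camera): "box" ([left, top, right, bottom] in pixels, round what is visible of it).
- arm.regions_of(target, camera): "region" (420x560 bool, what is visible of it) and "box" ([left, top, right, bottom] in pixels, round what is visible of it).
The state is a dict: "t": time; "q": joint angles; "qd": joint speeds; "joint_efforts": joint torques, N m; "eef_pos": TCP position; "ee_rot": TCP orientation; "force": force on the tool from outside, world axes, zero at the start; "moment": the same for the moment, N m; "width": finger opening in m.
Only numpy, scipy, OpenCV 4.12 (cv2) and the standard library are available. Lean on these libraries where they do the work, as an engineer would, in place of code of your own. Each camera call takes 0.05 s, during which the arm holds its last target.

TASK

Finish the photo frame: lift the hand pusher out of its wooden holder by its handle, and with it press the white back panel straight down until it has snapped fully home, level, under all four tongues of the black frame. Do not press the panel with the fingers. Then stand the pusher upright on the bare table (or back in its holder), let go of it, and leave the other things on the table where they are.

Things in the scene. Friction and masses are not known exactly. Their poses are not given: they have to be found in the camera images.
- photo_frame: Square black photo frame, 112 x 112 mm, lying face down and fixed on an grey metal plate 136 x 136 x 8 mm, itself fixed to the table. Origin: centre of the plate's underside, on the table; z up, x and y parallel to the frame's sides. The frame's rim is 32 mm above the table; its opening is 92 x 92 mm. Frame and holder stand ahead of the robot, either one on the left.
- seat (a point): Centre of the frame's inner seat, 14 mm above the table: the panel's underside lies on it when fully home.
- tongue_tip (a point): Tip of one of four grey sprung tongues, 24 mm wide, one in the middle of each side of the frame: a steep ramp on top, a catch below, reaching 4 mm into the opening, 22 mm above the table. The panel going down forces them outward and they spring back over its edge. Pressing it through takes about 9 to 14 N in all; pressed off-centre, one side goes first.
- back_panel: White plastic back panel, 80 g, loose: flange 90 x 90 x 6 mm with a raised middle 68 x 68 mm, 18 mm high over all. Origin: centre of its underside, z up. It starts laid in the frame's opening, square to it, resting on the tongues' ramps.
- panel_top (a point): Centre of the panel's raised top face. At the start it is about 46 mm above the table, 14 mm proud of the frame's rim; when home it is flush with the rim, 32 mm above the table.
- pusher: Hand pusher, about 280 g, 96 mm high: green drum of 62 mm diameter with a black rubber underside (60 mm across, the pressing face), 46 mm high, and a wooden handle on top. Origin: centre of the underside, z up. It starts upright in the holder's pocket, underside 6 mm above the table, turned up to about 1 rad either way.
- handle (a point): Middle of the pusher's upright flat wooden handle, 71 mm above the pusher's underside: 46 mm along the pusher's x, 22 mm thick along its y, 50 mm high. The only part that can be gripped in the holder: across the 22 mm.
- holder: Wooden holder fixed to the table: base 100 x 100 x 6 mm, on it a round collar of 90 mm outer diameter, its rim 44 mm above the table. The round pocket, 66 mm in diameter, floor 6 mm above the table, takes the pusher with 2 mm play all round. Origin: centre of the underside, z up.
- clear_spot (a point): A point on the bare table top with nothing within 75 mm of it: a place where the pusher can be stood.
- marker_1: Bystander: felt marker with a red cap, 16 x 132 x 17 mm, lying at the back right of the table. Leave it alone.
- blade_case: Bystander: slim blue case, 30 x 85 x 14 mm, lying at the back right. Leave it alone.
There are look-alikes about, which are no part of the job. What is shaped like the pusher but orange or purple is not meant.

How it is judged:
On the way, in this order (a step that is already met when the one before it is completed fails the run):
1. the pusher is lifted out of the holder by the fingers (height (world z) of pusher above 0.05 m and contact force between the fingers and pusher above 0.5 N), for 0.1 s.
2. the panel is pressed fully home with the held pusher (z of back_panel in the frame of photo_frame below 0.0165 m and horizontal distance between back_panel and photo_frame below 0.004 m and angle between back_panel's own z axis and vertical below 0.03 rad and contact force between pusher and back_panel above 1 N and contact force between the fingers and pusher above 0.5 N), for 0.05 s.
At the end, for the whole second after the job is handed in: The back panel is seated in the frame: its underside within 2.5 mm of the seat, centred within 4 mm, level within 0.03 rad. The pusher stands upright (within 0.1 rad) and still on the table or in its holder, underside less than 12 mm above the table (z of back_panel in the frame of photo_frame below 0.0165 m and horizontal distance between back_panel and photo_frame below 0.004 m and angle between back_panel's own z axis and vertical below 0.03 rad and angle between pusher's own z axis and vertical below 0.1 rad and height (world z) of pusher below 0.012 m and linear speed of each of pusher, back_panel below 0.02 m/s); the robot touches nothing.
It fails at once if the panel is pressed with the fingers (contact force between the fingers and back_panel above 3 N).
It fails at once if the marker or the blade case is shoved more than 30 mm (distance of any of marker_1, blade_case from where it was at the start of the episode above 0.03 m).
It also fails if it takes over 51 s, if anything falls off the work surface, if the arm or the gripper's body presses on something with over 40 N, if the wrist force passes 120 N, or if a joint passes its speed limit or range.

## Working session

There is one attempt and no reset: what is moved stays moved. The work goes in short steps, Python scripts to look and compute and a shell command to move; the robot and the scene stay as the last step left them, time stands still between calls to the robot, and variables do not carry over. Pictures are saved under pics/ and viewed, and the job is handed in when it is done.

```bash
ls; mkdir -p pics; python3 - <<'E'
from station import arm
import cv2
s=arm.get_state(); print(s['t'],s['eef_pos'],s['ee_rot'],s['width'],s['force'])
for n in ["scene","top"]:
    cv2.imwrite(f'pics/{n}0.png',arm.grab_frame(n)); p=arm.camera_params(n); print(n,p)
print(arm.camera_params('wrist'))
E
```

```text
pics
0.0 [ 0.2115047  -0.64080002  0.40374232] [ 3.13995928e+00 -1.22353045e-04 -2.82291942e+00] 0.08804800826539785 [ 1.1563101   0.69757562 -0.31606678]
scene {'vertical_fov': 50.66371664775101, 'cx': 280.10005652306774, 'cy': 208.364901351446, 'pose': array([[-0.66394982, -0.44945125,  0.59763217, -0.27230181],
       [-0.7476305 ,  0.41481465, -0.51863035,  0.78652024],
       [-0.01480752, -0.79115257, -0.61143957,  0.91938112],
       [ 0.        ,  0.        ,  0.        ,  1.        ]])}
top {'vertical_fov': 47.995525825608254, 'cx': 288.00353874579855, 'cy': 209.6248870952709, 'pose': array([[-3.98010836e-04, -9.93192593e-01,  1.16483105e-01,
         3.71316781e-01],
       [-9.99823317e-01,  2.58429715e-03,  1.86187024e-02,
         7.39952810e-02],
       [-1.87929843e-02, -1.16455114e-01, -9.93018142e-01,
         1.47147884e+00],
       [ 0.00000000e+00,  0.00000000e+00,  0.00000000e+00,
         1.00000000e+00]])}
{'vertical_fov': 67.0296422706518, 'cx': 277.24441530602405, 'cy': 211.7653162505863, 'pose': array([[-3.13302635e-01,  9.16622925e-01,  2.48281840e-01,
         1.44784776e-01],
       [ 9.49653196e-01,  3.02263290e-01,  8.24361066e-02,
        -6.61553757e-01],
       [ 5.16339611e-04,  2.61609092e-01, -9.65173775e-01,
         3.84203747e-01],
       [ 0.00000000e+00,  0.00000000e+00,  0.00000000e+00,
         1.00000000e+00]])}
```

View pics/scene0.png

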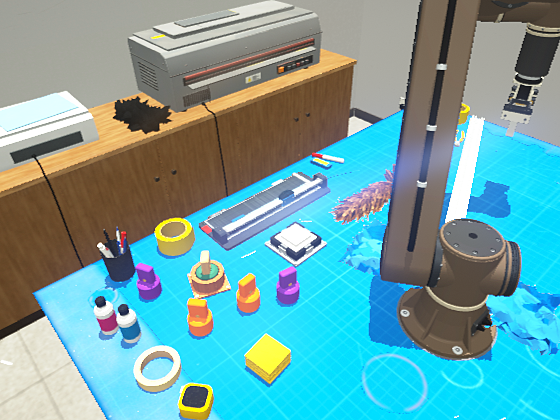

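View pics/top0.png

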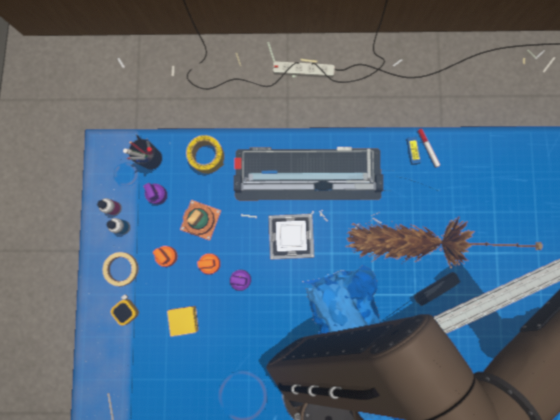

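The scene view shows the pusher in its holder at about (208,275) and the frame with the white panel at about (296,241). In the top view the holder is at (200,219) and the frame at (292,237). Next I'll run detections and zoom in.

```bash
cat > h.py <<'E'
import numpy as np, cv2
from station import arm
def K(p): 
    f=210/np.tan(np.radians(p['vertical_fov'])/2); return f,p['cx'],p['cy']
def ray(p,uv):
    f,cx,cy=K(p); d=np.array([(uv[0]-cx)/f,(uv[1]-cy)/f,1.]); T=np.array(p['pose']); d=T[:3,:3]@d
    return T[:3,3],d/np.linalg.norm(d)
def atz(p,uv,z):
    o,d=ray(p,uv); return o+d*(z-o[2])/d[2]
def tri(obs):
    A=np.zeros((3,3));b=np.zeros(3)
    for p,uv in obs:
        o,d=ray(p,uv); M=np.eye(3)-np.outer(d,d); A+=M; b+=M@o
    x=np.linalg.solve(A,b)
    res=[np.linalg.norm(np.cross(x-ray(p,uv)[0],ray(p,uv)[1])) for p,uv in obs]
    return x,res
def proj(p,X):
    f,cx,cy=K(p); T=np.array(p['pose']); X=np.atleast_2d(X); c=(X-T[:3,3])@T[:3,:3]
    return np.c_[c[:,0]/c[:,2]*f+cx,c[:,1]/c[:,2]*f+cy]
E
python3 - <<'E'
from h import *
for cam in ['top','scene']:
    for t in ['photo_frame','back_panel','holder','pusher','handle','panel_top','clear_spot','marker_1','blade_case']:
        try:
            for r in arm.search_frame(t,cam)[:4]: print(cam,t,round(r['score'],2),np.round(r['box'],1))
        except Exception as e: print(cam,t,e)
a=cv2.imread('pics/top0.png')[180:300,110:330]; cv2.imwrite('pics/topc.png',cv2.resize(a,None,fx=3.6,fy=3.6,interpolation=cv2.INTER_CUBIC))
a=cv2.imread('pics/scene0.png')[210:340,170:340]; cv2.imwrite('pics/scenec.png',cv2.resize(a,None,fx=4.5,fy=4.5,interpolation=cv2.INTER_CUBIC))
print(arm.get_state()['t'])
E
```

```text
top photo_frame 0.66 [271.9 216.8 313.5 260.6]
top back_panel 0.66 [278.8 218.6 308.  250.4]
top holder 0.9 [180.2 200.1 220.3 240.8]
top pusher 0.88 [190.4 210.1 207.4 229.1]
top pusher 0.84 [138.8 178.3 168.3 204.8]
top pusher 0.84 [153.8 247.8 181.2 266.2]
top pusher 0.73 [198.7 251.1 221.3 274. ]
top handle 0.93 [154.  246.8 177.2 264.6]
top handle 0.87 [232.5 272.2 250.8 290.1]
top handle 0.7 [143.8 185.2 170.1 204.3]
top handle 0.68 [188.7 209.4 207.4 227.5]
top panel_top 0.84 [276.9 219.9 305.7 249.7]
top clear_spot it knows: back_panel, blade_case, handle, holder, marker, panel_top, photo_frame, pusher, seat, tongue_tip
top marker_1 0.53 [273.2 213.6 316.  259.2]
top marker_1 0.46 [416.7 128.7 439.1 168.1]
top blade_case 0.82 [406.9 137.5 420.7 163.6]
scene photo_frame 0.72 [264.6 234.5 324.1 264.8]
scene back_panel 0.7 [275.8 224.  317.3 254. ]
scene holder 0.94 [186.1 260.2 230.8 298.8]
scene pusher 0.91 [186.6 298.9 215.6 338.8]
scene pusher 0.72 [138.  260.6 161.9 298.3]
scene pusher 0.61 [276.6 265.3 301.  305.6]
scene pusher 0.59 [196.1 250.3 217.2 279.2]
scene handle 0.94 [234.2 274.6 257.8 312.6]
scene handle 0.81 [190.2 299.3 214.3 337.2]
scene handle 0.72 [197.4 249.9 218.4 282.2]
scene handle 0.71 [277.  262.5 302.1 303.3]
scene panel_top 0.62 [275.  224.7 313.9 252.7]
scene clear_spot it knows: back_panel, blade_case, handle, holder, marker, panel_top, photo_frame, pusher, seat, tongue_tip
scene marker_1 0.71 [266.  220.2 327.5 266.3]
scene marker_1 0.55 [312.3 155.1 343.5 162.6]
0.9
```

View pics/topc.png

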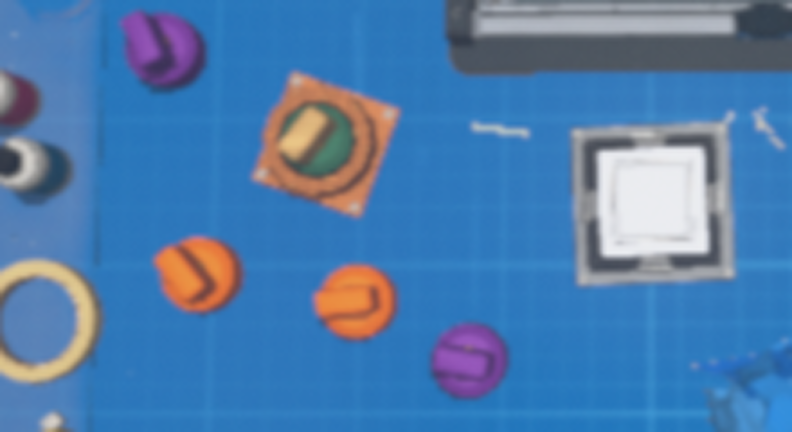

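View pics/scenec.png

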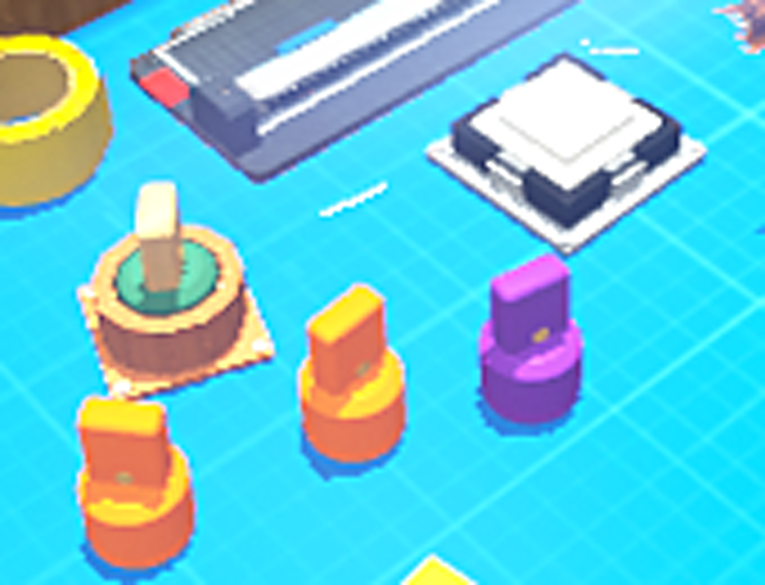

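```bash
python3 - <<'E'
from h import *
pt=arm.camera_params('top'); ps=arm.camera_params('scene')
T=lambda u,v:(110+u/3.6,180+v/3.6); S=lambda u,v:(170+u/4.5,210+v/4.5)
print('handle top',tri([(pt,T(306,136)),(ps,S(158,190))]))
for c in [(278,143),(312,107),(335,120),(302,164)]: print(atz(pt,T(*c),.102))
print('handle top mid@.102',atz(pt,T(306,136),.102), atz(ps,S(158,190),.102))
print('holder corners',[atz(pt,T(*c),.006).round(3) for c in [(294,72),(399,107),(359,217),(253,180)]])
print('plate corners top',[atz(pt,T(*c),.008).round(4) for c in [(572,128),(727,121),(734,277),(578,285)]])
print('plate corners scene',[atz(ps,S(*c),.008).round(4) for c in [(706,152),(570,252),(427,150)]])
print('panel top top',[atz(pt,T(*c),.046).round(4) for c in [(614,160),(692,156),(697,236),(619,241)]])
print('panel c tri',tri([(pt,T(656,198)),(ps,S(567,107))]))
for n,c in dict(or1=(355,302),or2=(200,275),pu=(469,360),pu2=(165,50)).items(): print(n,atz(pt,T(*c),.046).round(3))
E
```

```text
handle top (array([0.50909544, 0.37184734, 0.11068117]), [np.float64(0.0020607741875661176), np.float64(0.0020607741875661246)])
[0.50295909 0.39483172 0.102     ]
[0.53236943 0.36772676 0.102     ]
[0.52166397 0.34869255 0.102     ]
[0.48579021 0.37484123 0.102     ]
handle top mid@.102 [0.50862832 0.37209825 0.102     ] [0.51924272 0.36871038 0.102     ]
holder corners [array([0.575, 0.405, 0.006]), array([0.543, 0.312, 0.006]), array([0.448, 0.345, 0.006]), array([0.48 , 0.438, 0.006])]
plate corners top [array([0.5245, 0.1611, 0.008 ]), array([0.5303, 0.0268, 0.008 ]), array([0.3958, 0.0216, 0.008 ]), array([0.3891, 0.1554, 0.008 ])]
plate corners scene [array([0.3905, 0.0258, 0.008 ]), array([0.3836, 0.1584, 0.008 ]), array([0.5195, 0.1635, 0.008 ])]
panel top top [array([0.4933, 0.1233, 0.046 ]), array([0.4966, 0.0576, 0.046 ]), array([0.4294, 0.0537, 0.046 ]), array([0.4253, 0.119 , 0.046 ])]
panel c tri (array([0.46163839, 0.08802949, 0.03925061]), [np.float64(4.676233217389365e-05), np.float64(4.676233217393434e-05)])
or1 [0.375 0.34  0.046]
or2 [0.397 0.471 0.046]
pu [0.327 0.244 0.046]
pu2 [0.588 0.507 0.046]
```

The top view gives the holder at about (0.512, 0.375), the frame at about (0.459, 0.091) with yaw about -0.04, and the handle axis at about -40°. Next I'll swing the arm over, turning the tool by about +122° on the way.

```bash
python3 -m inch '[[[0.18,0.23,0,0,0,0.03],[0.37,0.47,0,0,0,0.07],[0.56,0.71,0,0,0,0.11],[0.74,0.95,0,0,0,0.15]]]'
python3 -m inch '[[[0.12,0.24,0,0,0,0.04],[0.25,0.48,0,0,0,0.08],[0.38,0.72,0,0,0,0.12],[0.5,0.96,0,0,0,0.16]]]'
python3 -m inch '[[[0.08,0.25,0,0,0,0.04],[0.15,0.5,0,0,0,0.08],[0.22,0.75,0,0,0,0.12],[0.3,1,0,0,0,0.16]]]'
python3 -m inch '[[[0,0.25,0,0,0,0.03],[-0.05,0.5,0,0,0,0.07],[-0.1,0.7,0,0,0,0.1],[-0.1,0.7,0,0,0,0.1]]]'
```

```text
t: 1.4
eef_pos: [0.3605, -0.4494, 0.4049]
ee_rot: [-3.141, 0.0, -2.347]
force: [1.0, -0.3, 0.4]
width: 0.0876
t: 1.9
eef_pos: [0.4602, -0.2573, 0.405]
ee_rot: [-3.141, 0.0, -1.845]
force: [0.7, 0.3, -0.3]
width: 0.0876
t: 2.4
eef_pos: [0.5196, -0.0573, 0.4051]
ee_rot: [-3.141, -0.0, -1.342]
force: [1.6, 0.2, 0.1]
width: 0.088
t: 2.9
eef_pos: [0.4991, 0.0832, 0.4049]
ee_rot: [-3.141, 0.0, -1.028]
force: [0.1, 0.6, 0.3]
width: 0.0876
```

```bash
cat > snap.py <<'E'
import sys,pickle
from h import *
n=sys.argv[1]; cam=sys.argv[2] if len(sys.argv)>2 else 'wrist'
p=arm.camera_params(cam); s=arm.get_state(); im=arm.grab_frame(cam)
cv2.imwrite(f'pics/{n}.png',im); pickle.dump((p,s),open(f'pics/{n}.pkl','wb'))
print(s['t'],s['eef_pos'],s['ee_rot'],s['q'])
E
python3 snap.py w1
```

```text
2.9 [0.49905645 0.08318533 0.40494947] [-3.14082996e+00  1.12367137e-04 -1.02760802e+00] [ 5.53940291e-01  7.79223293e-02 -3.53033749e-01 -1.14682714e-04
 -1.13907639e+00 -1.07040824e-02]
```

View pics/w1.png

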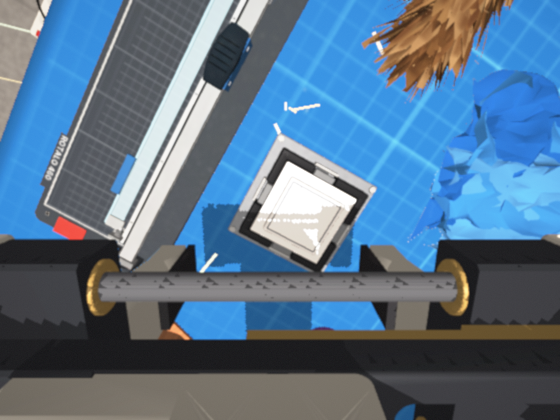

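The wrist view shows the plate with corners near (280,137), (374,187), (230,231) and (321,272), and the white panel in the middle. The lower half is blocked by the gripper. I'll zoom in.

```bash
python3 - <<'E'
import cv2
a=cv2.imread('pics/w1.png')[125:280,215:390]; cv2.imwrite('pics/w1c.png',cv2.resize(a,None,fx=4,fy=4,interpolation=cv2.INTER_CUBIC))
E
```

```text
(no output)
```

View pics/w1c.png

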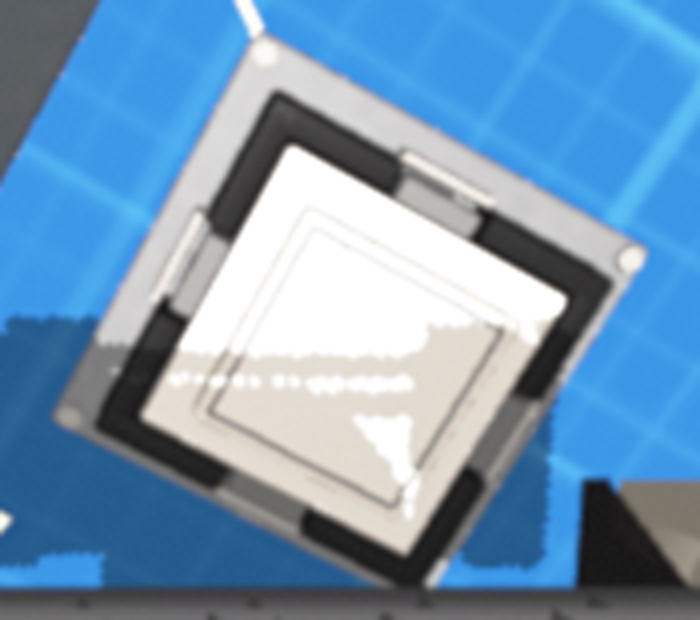

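```bash
cat > m1.py <<'E'
from h import *
import pickle
p,s=pickle.load(open('pics/w1.pkl','rb')); pt=arm.camera_params('top')
W=lambda u,v:(215+u/4,125+v/4); T=lambda u,v:(110+u/3.6,180+v/3.6)
def quad(cs,z):
    P=np.array([atz(p,W(*c),z) for c in cs]); e=np.linalg.norm(np.roll(P,-1,0)-P,axis=1)
    c=P.mean(0); ang=[np.degrees(np.arctan2(*(P[(i+1)%4]-P[i])[[1,0]])) for i in range(4)]
    print(z,'c',c.round(4),'edges',e.round(4),'ang',np.round([(a+45)%90-45 for a in ang],1)); return P
quad([(290,147),(568,298),(406,553),(142,412)],.034)
quad([(313,229),(503,328),(396,504),(210,412)],.046)
a=[atz(p,W(*c),.032) for c in [(278,93),(610,285),(100,428)]]; print('rim',np.mean(a[1:],0), [np.linalg.norm(a[0]-x) for x in a[1:]])
a=[atz(p,W(*c),.008) for c in [(255,38),(648,248),(58,415)]]; print('plate',np.mean(a[1:],0), [np.linalg.norm(a[0]-x) for x in a[1:]])
print(tri([(p,W(355,367)),(pt,T(656,198))]))
E
python3 m1.py
```

```text
0.034 c [0.4598 0.0931 0.034 ] edges [0.09   0.0897 0.09   0.0876] ang [2.9 2.1 1.5 2.1]
0.046 c [0.4593 0.0934 0.046 ] edges [0.0596 0.0591 0.0599 0.0592] ang [3.5 2.9 3.6 2.6]
rim [0.45935513 0.09360342 0.032     ] [np.float64(0.10903406223814756), np.float64(0.10963404234419766)]
plate [0.45925213 0.09221175 0.008     ] [np.float64(0.1337105349860384), np.float64(0.1300348252845057)]
(array([0.46146045, 0.08918638, 0.05640134]), [np.float64(0.0015570851771339559), np.float64(0.0015570851771339225)])
```

The frame centre is about (0.4595, 0.093), and the panel's flange measures about 90 mm, which matches the given size. Now over to the holder.

```bash
python3 -m inch '[[[0,0.25,0,0,0,0.02],[0,0.5,0,0,0,0.04],[0,0.75,0,0,0,0.06],[0,1,0,0,0,0.08]]]'
python3 -m inch '[[[-0.03,0.25,0,0,0,0.01],[-0.06,0.5,0,0,0,0.027],[-0.06,0.55,0,0,0,0.027],[-0.06,0.55,0,0,0,0.027]]]'; python3 snap.py w2;  python3 - <<'E'
import cv2
a=cv2.imread('pics/w2.png')[60:280,150:420]; cv2.imwrite('pics/w2c.png',cv2.resize(a,None,fx=2.9,fy=2.7,interpolation=cv2.INTER_CUBIC))
E
```

```text
t: 3.45
eef_pos: [0.5, 0.2815, 0.4048]
ee_rot: [-3.141, -0.0, -0.781]
force: [0.6, 0.9, -0.1]
width: 0.0877
t: 3.95
eef_pos: [0.488, 0.3907, 0.4041]
ee_rot: [3.141, -0.0, -0.697]
force: [-0.2, -0.8, -0.6]
width: 0.0877
3.95 [0.48799964 0.39072179 0.40410918] [ 3.14051725e+00 -1.71648302e-04 -6.96865940e-01] [ 9.86997751e-01  2.78156848e-01 -1.04811140e-01  5.30388728e-05
 -1.18891624e+00 -1.13087249e-01]
```

View pics/w2.png

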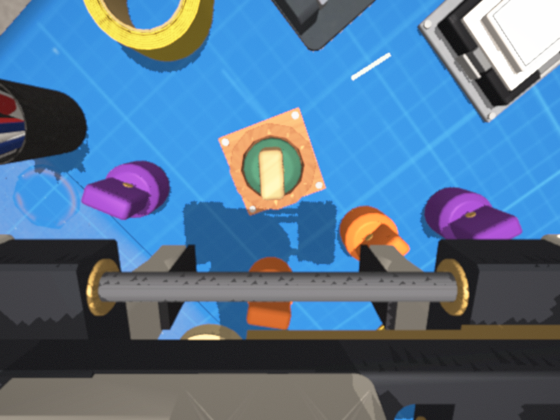

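The wrist view shows the holder with corners near (220,137), (300,110), (326,187) and (251,213), and the handle near (272,175), almost in line with the image's vertical axis. I'll zoom in.

```bash
python3 - <<'E'
import cv2
a=cv2.imread('pics/w2.png')[105:220,215:335]; cv2.imwrite('pics/w2d.png',cv2.resize(a,None,fx=5,fy=5,interpolation=cv2.INTER_CUBIC))
E
```

```text
(no output)
```

View pics/w2d.png

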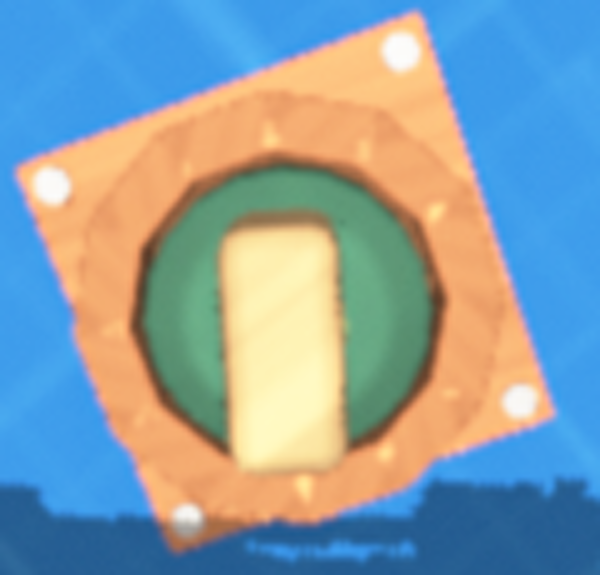

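```bash
cat > m2.py <<'E'
from h import *
import pickle
p,s=pickle.load(open('pics/w2.pkl','rb')); ps=arm.camera_params('scene');pt=arm.camera_params('top')
W=lambda u,v:(215+u/5,105+v/5); T=lambda u,v:(110+u/3.6,180+v/3.6); S=lambda u,v:(170+u/4.5,210+v/4.5)
def quad(cs,z):
    P=np.array([atz(p,W(*c),z) for c in cs]); e=np.linalg.norm(np.roll(P,-1,0)-P,axis=1)
    c=P.mean(0); ang=[np.degrees(np.arctan2(*(P[(i+1)%4]-P[i])[[1,0]])) for i in range(4)]
    print(z,'c',c.round(4),'edges',e.round(4),'ang',np.round(ang,1)); return P
quad([(220,230),(335,223),(346,462),(234,470)],.102)
quad([(15,165),(425,10),(553,410),(175,552)],.006)
# pocket rim circle z .044: extremes; drum top z .052
print('pocket', atz(p,W(290,308),.044), np.linalg.norm(atz(p,W(135,308),.044)-atz(p,W(444,300),.044)))
print(tri([(p,W(284,346)),(ps,S(158,190)),(pt,T(306,136))]),tri([(p,W(284,346)),(ps,S(158,190))]))
R=cv2.Rodrigues(np.array([0,0,s['ee_rot'][2]]))[0]; print('tool x,y', np.degrees(s['ee_rot'][2]))
E
python3 m2.py
```

```text
0.102 c [0.5127 0.3772 0.102 ] edges [0.0202 0.0429 0.0205 0.0432] ang [-126.5  143.    54.2  -37.4]
0.006 c [0.5118 0.3773 0.006 ] edges [0.1007 0.0978 0.099  0.0999] ang [-110.   159.6   71.2  -19.4]
pocket [0.51243306 0.37681392 0.044     ] 0.0661791355294869
(array([0.51114894, 0.37319954, 0.10898717]), [np.float64(0.003918918495730832), np.float64(0.0010974068146448399), np.float64(0.004061615839495449)]) (array([0.51282001, 0.37434402, 0.10973692]), [np.float64(0.0019870541732899564), np.float64(0.0019870541732899287)])
tool x,y -39.927477227470305
```

The handle centre is about (0.5127, 0.377) with its axis at about -37°, and the holder agrees with that. I'll take a second wrist view from lower down to check the height.

```bash
python3 -m inch '[[[0,0,-0.2,0,0,0.008],[0,0,-0.35,0,0,0.016],[0,0,-0.35,0,0,0.016]]]'; python3 snap.py w3;  python3 - <<'E'
import cv2
a=cv2.imread('pics/w3.png')[100:240,200:350]; cv2.imwrite('pics/w3c.png',cv2.resize(a,None,fx=4,fy=4,interpolation=cv2.INTER_CUBIC))
E
```

```text
t: 4.38
eef_pos: [0.4876, 0.3889, 0.3328]
ee_rot: [3.137, 0.0, -0.648]
force: [0.3, 1.4, -0.2]
width: 0.0876
4.375 [0.48755265 0.38886704 0.33283479] [ 3.13714360e+00  1.02931310e-04 -6.48106435e-01] [ 9.85757547e-01  3.29782857e-01 -2.02140809e-01 -4.43400390e-04
 -1.04330643e+00 -6.28433845e-02]
```

View pics/w3c.png

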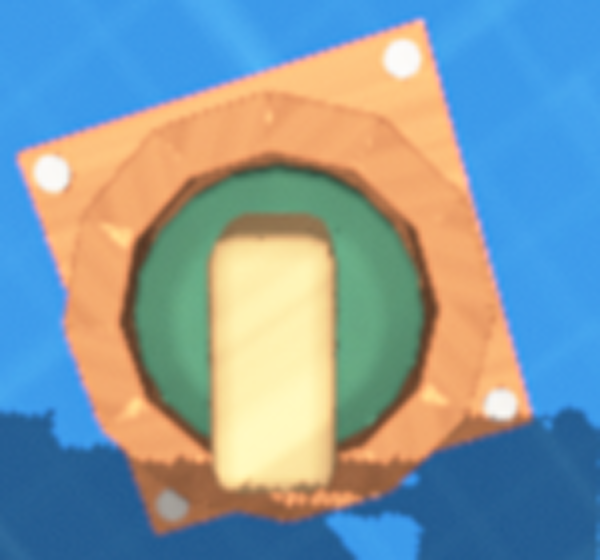

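```bash
cat > m3.py <<'E'
from h import *
import pickle
p2,s=pickle.load(open('pics/w2.pkl','rb')); p,s3=pickle.load(open('pics/w3.pkl','rb'))
W2=lambda u,v:(215+u/5,105+v/5);W=lambda u,v:(200+u/4,100+v/4)
a=[(220,230),(335,223),(346,462),(234,470)];b=[(211,238),(331,236),(335,488),(215,490)]
for x,y in zip(a,b): print(tri([(p2,W2(*x)),(p,W(*y))]))
P=np.array([atz(p,W(*c),.102) for c in b]);print(P.mean(0),np.linalg.norm(np.roll(P,-1,0)-P,axis=1),[np.degrees(np.arctan2(*(P[(i+1)%4]-P[i])[[1,0]])) for i in range(4)])
P=np.array([atz(p,W(*c),.006) for c in [(17,155),(423,20),(530,420),(157,534)]]);print(P.mean(0),np.linalg.norm(np.roll(P,-1,0)-P,axis=1))
E
python3 m3.py; python3 -c "
from station import arm
s=arm.get_state();print(s)"
```

```text
(array([0.53602637, 0.37170523, 0.10908631]), [np.float64(4.9786356428324376e-05), np.float64(4.9786356428560366e-05)])
(array([0.52364392, 0.35647264, 0.09819346]), [np.float64(0.0002871916595502974), np.float64(0.00028719165955019767)])
(array([0.49095715, 0.38089799, 0.1098583 ]), [np.float64(6.443947376621116e-05), np.float64(6.443947376609485e-05)])
(array([0.50238027, 0.39751931, 0.10786144]), [np.float64(4.5306502975542166e-05), np.float64(4.530650297552737e-05)])
[0.51250181 0.37756297 0.102     ] [0.01981396 0.04349884 0.02089082 0.04350333] [np.float64(-126.22067107277871), np.float64(144.04057793512817), np.float64(53.76856401230864), np.float64(-37.37780540275528)]
[0.5117598  0.37809277 0.006     ] [0.09982179 0.09916391 0.09867158 0.09911927]
{'t': 4.425, 'q': array([ 9.86042764e-01,  3.28479672e-01, -1.99504378e-01,  4.09980339e-04,
       -1.04417613e+00, -6.32442961e-02]), 'qd': array([ 0.0064019 , -0.02370387,  0.04157436,  0.0116906 , -0.00574096,
       -0.00325783]), 'joint_efforts': array([-1.45830194e-02, -5.14159405e+01,  2.53185850e+01,  5.96560165e+00,
        1.56156085e-01,  8.16040020e-02]), 'eef_pos': array([0.48804926, 0.38965669, 0.33480351]), 'ee_rot': array([ 3.14025388e+00, -4.39643559e-04, -6.47791260e-01]), 'force': array([0.43222856, 0.37012917, 0.84654909]), 'moment': array([ 0.02809726,  0.0859689 , -0.04607046]), 'width': 0.08794522477293658}
```

Height reads 0.106 ± 5 mm, consistent with 0.102, since the arm was still settling. Next: align, descend to TCP z of about 0.24 and grip.

```bash
python3 -m inch '[[[0.123,-0.062,0,0,0,0],[0.123,-0.062,-0.15,0,0,0],[0.123,-0.062,-0.3,0,0,0],[0.123,-0.062,-0.42,0,0,0],[0.123,-0.062,-0.47,0,0,0],[0.123,-0.062,-0.47,0,0,0],[0.123,-0.062,-0.47,0,0,0]]]'
python3 snap.py w4; python3 snap.py s4 scene
```

```text
t: 5.3
eef_pos: [0.5126, 0.379, 0.2423]
ee_rot: [-3.139, -0.0, -0.646]
force: [0.2, -0.2, 0.2]
width: 0.0877
5.3 [0.51262793 0.37899911 0.24230235] [-3.13929032e+00 -3.40823878e-04 -6.45597334e-01] [ 9.42348485e-01  4.38077650e-01 -2.69735186e-01  5.01462871e-04
 -8.60687405e-01 -1.74755756e-02]
5.35 [0.51252282 0.3790057  0.24219426] [-3.13929369e+00 -2.32210657e-04 -6.45572143e-01] [ 9.42459083e-01  4.38097463e-01 -2.69948714e-01  3.58503698e-04
 -8.60455566e-01 -1.74680980e-02]
```

View pics/w4.png

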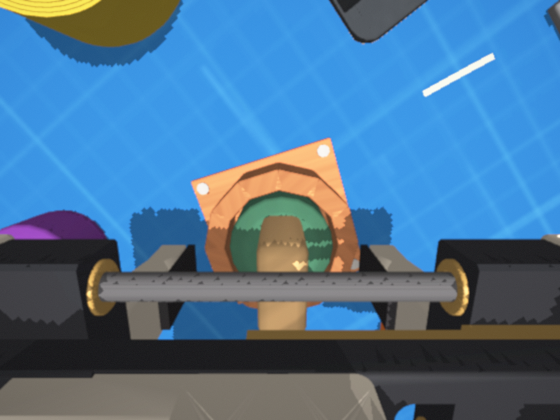

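View pics/s4.png

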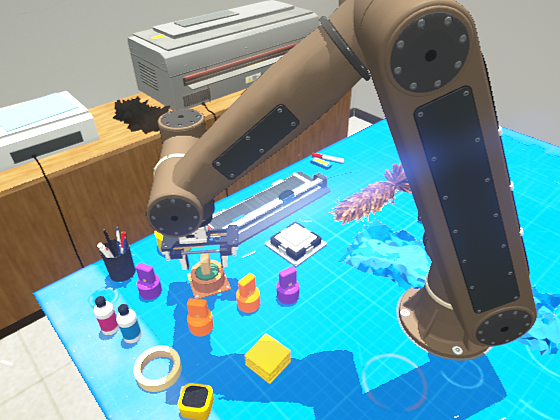

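The handle sits between the fingers (handle at columns 258–308, finger midpoint about 279), and the fingertips clear the drum. Closing now.

```bash
python3 -m inch '[[[0,-0.006,0,0,0,0],[0,-0.006,0,0,0,0],[0,-0.006,0,0,0,0],[0,-0.006,0,0,0,0],[0,-0.006,0,0,0,0],[0,-0.006,0,0,0,0],[0,-0.006,0,0,0,0]]]' 0 45
```

```text
t: 6.28
eef_pos: [0.5121, 0.3774, 0.2406]
ee_rot: [3.142, -0.0, -0.646]
force: [-0.5, 0.1, -1.0]
width: 0.0235
```

```bash
python3 -m inch '[[[0,0,0,0,0,0],[0,0,0.08,0,0,0],[0,0,0.2,0,0,0],[0,0,0.35,0,0,0],[0,0,0.5,0,0,0],[0,0,0.6,0,0,0],[0,0,0.6,0,0,0],[0,0,0.6,0,0,0]]]'; python3 snap.py s5 scene; python3 snap.py w5
```

```text
t: 7.28
eef_pos: [0.5118, 0.3771, 0.36]
ee_rot: [3.141, 0.001, -0.646]
force: [-0.0, 0.2, -2.7]
width: 0.0218
7.275 [0.5117684  0.37708491 0.35997743] [ 3.14054726e+00  5.28676005e-04 -6.46011387e-01] [ 9.41333276e-01  3.25579606e-01 -1.41553634e-01 -6.11087254e-04
 -1.10469967e+00 -1.62731531e-02]
7.325 [0.51179266 0.37709504 0.35955442] [ 3.13975811e+00  4.05314253e-04 -6.45906754e-01] [ 9.41347218e-01  3.26166774e-01 -1.41767122e-01 -4.87448134e-04
 -1.10469011e+00 -1.62378100e-02]
```

View pics/s5.png

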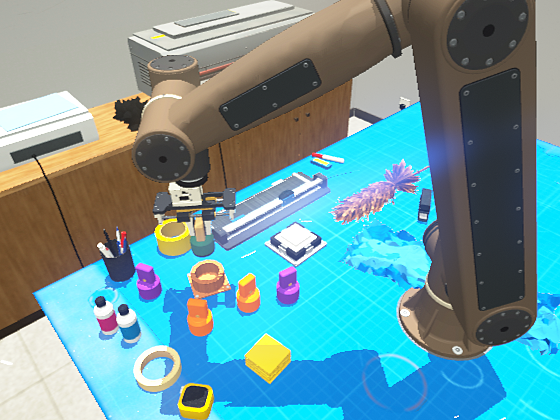

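View pics/w5.png

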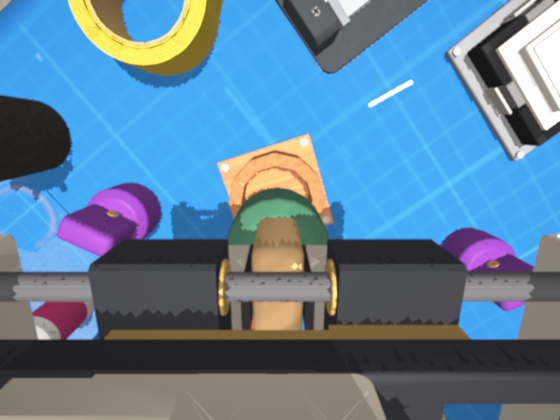

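Lifted: the load is about 2.7 N at a width of 21.8 mm, and the green drum hangs in the grip in both views. I'll check the pusher's offset in the hand by projecting the model into the wrist image.

```bash
python3 - <<'E'
from h import *
import pickle
p,s=pickle.load(open('pics/w5.pkl','rb')); im=cv2.imread('pics/w5.png')
e=s['eef_pos']; t=np.linspace(0,2*np.pi,200); yaw=s['ee_rot'][2]
X=np.array([np.cos(yaw),np.sin(yaw)])
for off in (-.004,0,.004):
    c=e[:2]+off*X
    front={}
    for z in (0,.046):
        C=np.c_[c[0]+.031*np.cos(t),c[1]+.031*np.sin(t),np.full(200,e[2]-.2346+z)]
        q=proj(p,C); print(off,z,'minrow',q[:,1].min().round(1),'cols',q[:,0].min().round(1),q[:,0].max().round(1))
g=im.astype(int); m=(g[...,1]>g[...,2]*1.3)&(g[...,1]>g[...,0]*1.15)&(g[...,1]>40); m[:150]=0;m[260:]=0;m[:,:200]=0;m[:,360:]=0
ys,xs=np.nonzero(m);print('green',ys.min(),xs.min(),xs.max())
for r in range(186,245,6):
    xs=np.nonzero(m[r])[0]; print(r,xs.min() if len(xs) else None,xs.max() if len(xs) else None)
a=im[170:260,210:345]; cv2.imwrite('pics/w5c.png',cv2.resize(a,None,fx=5,fy=5,interpolation=cv2.INTER_CUBIC))
E
```

```text
-0.004 0 minrow 190.0 cols 234.6 321.4
-0.004 0.046 minrow 206.4 cols 224.4 332.3
0 0 minrow 184.2 cols 234.4 321.6
0 0.046 minrow 199.3 cols 224.1 332.7
0.004 0 minrow 178.5 cols 234.2 321.8
0.004 0.046 minrow 192.1 cols 223.8 333.0
green 189 228 327
186 None None
192 261 292
198 250 304
204 244 310
210 240 314
216 237 318
222 234 321
228 231 323
234 229 326
240 228 327
```

View pics/w5c.png

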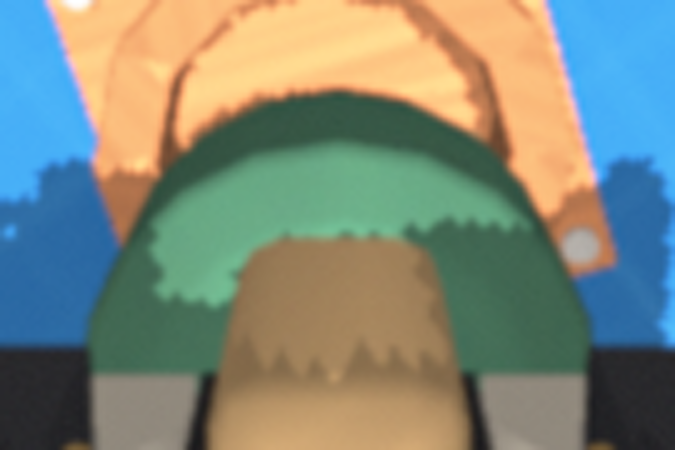

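The drum is centred in the hand within about 1–2 mm. I'll take a second wrist view of the frame on the way there.

```bash
python3 -m inch '[[[-0.04,-0.18,0,0,0,0],[-0.09,-0.4,0,0,0,0],[-0.15,-0.65,0,0,0,0],[-0.19,-0.82,0,0,0,0],[-0.21,-0.88,0,0,0,0],[-0.21,-0.88,0,0,0,0],[-0.21,-0.88,0,0,0,0]]]'; python3 snap.py w6; python3 - <<'E'
import cv2
a=cv2.imread('pics/w6.png'); cv2.imwrite('pics/w6c.png',cv2.resize(a,None,fx=1.42,fy=1.42,interpolation=cv2.INTER_CUBIC))
E
```

```text
t: 8.25
eef_pos: [0.4705, 0.2022, 0.3605]
ee_rot: [-3.142, -0.0, -0.645]
force: [0.2, 0.3, -3.2]
width: 0.0219
8.25 [0.4705225  0.20222671 0.36048111] [-3.14156368e+00 -9.28608771e-05 -6.45315061e-01] [ 7.89824649e-01  1.25609678e-01 -4.06616296e-01  1.02232771e-04
 -1.03852909e+00  1.35604739e-01]
```

View pics/w6c.png

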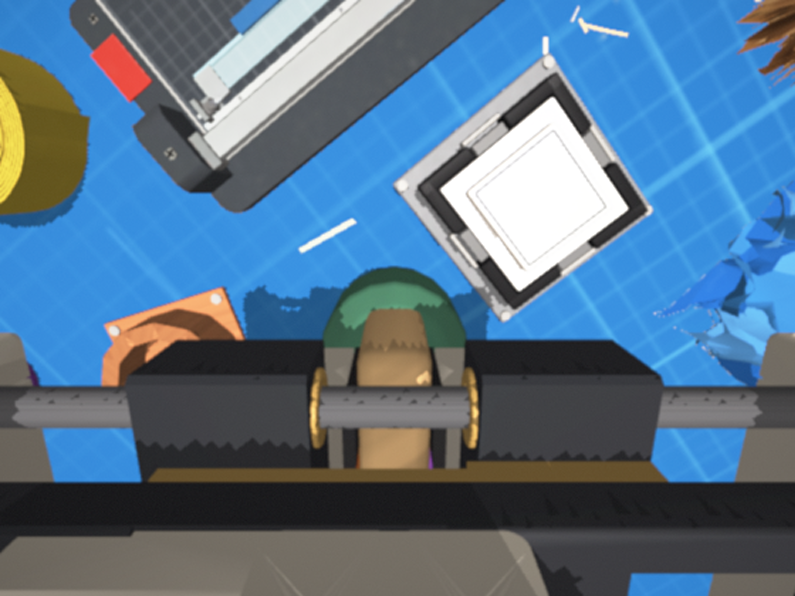

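The whole frame is visible, with plate corners near (549,58), (651,211), (505,320) and (399,186) in the 1.42× view. I'll zoom in and measure.

```bash
python3 - <<'E'
import cv2
a=cv2.imread('pics/w6.png')[35:235,270:470]; cv2.imwrite('pics/w6d.png',cv2.resize(a,None,fx=3,fy=3,interpolation=cv2.INTER_CUBIC))
E
```

```text
(no output)
```

View pics/w6d.png

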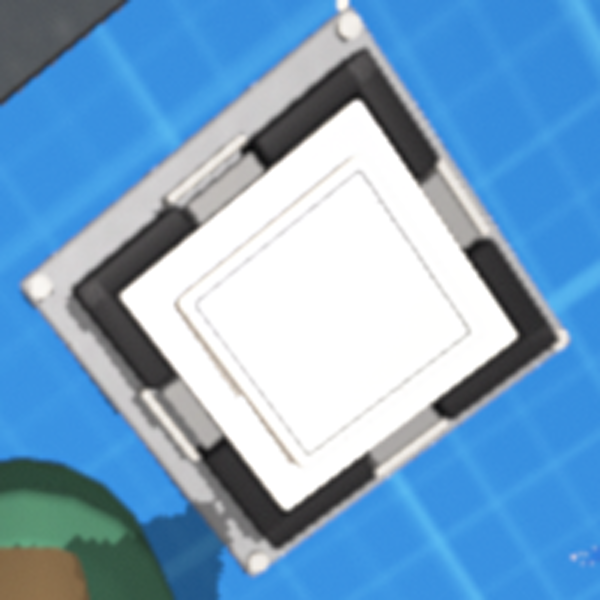

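```bash
cat > m6.py <<'E'
from h import *
import pickle
p1,_=pickle.load(open('pics/w1.pkl','rb')); p,s=pickle.load(open('pics/w6.pkl','rb'))
W1=lambda u,v:(215+u/4,125+v/4); W=lambda u,v:(270+u/3,35+v/3)
def quad(cs,z):
    P=np.array([atz(p,W(*c),z) for c in cs]); e=np.linalg.norm(np.roll(P,-1,0)-P,axis=1)
    ang=[np.degrees(np.arctan2(*(P[(i+1)%4]-P[i])[[1,0]])) for i in range(4)]
    print(z,'c',P.mean(0).round(4),'edges',e.round(4),'ang',np.round([(a+45)%90-45 for a in ang],1))
fl=[(118,294),(360,99),(520,336),(286,511)]
ins=[(194,303),(358,170),(470,330),(308,456)]
quad(fl,.034); quad(ins,.046); quad([(22,287),(347,10),(568,342),(250,575)],.008); quad([(75,290),(368,50),(560,338),(272,545)],.032)
for name,a,b in [('flange',[(290,147),(568,298),(406,553),(142,412)],[fl[1],fl[2],fl[3],fl[0]]),('ins',[(313,229),(503,328),(396,504),(210,412)],[ins[1],ins[2],ins[3],ins[0]])]:
    R=[tri([(p1,W1(*x)),(p,W(*y))]) for x,y in zip(a,b)]
    print(name,np.array([r[0] for r in R]).round(4),np.mean([r[0] for r in R],0).round(4),[r[1][0].round(4) for r in R])
E
python3 m6.py
```

```text
0.034 c [0.4597 0.0937 0.034 ] edges [0.0903 0.0898 0.0903 0.0907] ang [1.6 2.5 2.2 2.5]
0.046 c [0.4598 0.0938 0.046 ] edges [0.0595 0.0596 0.0604 0.0604] ang [2.4 3.  3.1 2.1]
0.008 c [0.4595 0.0944 0.008 ] edges [0.1331 0.1338 0.1339 0.1323] ang [2.6 2.6 1.9 2.3]
0.032 c [0.4602 0.0936 0.032 ] edges [0.11   0.1087 0.111  0.1076] ang [1.8 2.6 1.3 2.1]
flange [[0.5063 0.0509 0.0351]
 [0.4164 0.0465 0.034 ]
 [0.4124 0.1367 0.0324]
 [0.5028 0.1404 0.0283]] [0.4595 0.0936 0.0325] [np.float64(0.0001), np.float64(0.0), np.float64(0.0001), np.float64(0.0003)]
ins [[0.4908 0.0656 0.0467]
 [0.431  0.0621 0.0454]
 [0.4269 0.1221 0.0424]
 [0.4882 0.1248 0.0459]] [0.4592 0.0936 0.0451] [np.float64(0.0002), np.float64(0.0002), np.float64(0.0), np.float64(0.0003)]
```

The two views agree: frame centre (0.4596, 0.0935), panel top at z of about 0.045. Moving over it and down to about 10 mm above the panel.

```bash
python3 -m inch '[[[-0.02,-0.15,0,0,0,0],[-0.04,-0.35,0,0,0,0],[-0.055,-0.5,-0.05,0,0,0],[-0.055,-0.543,-0.17,0,0,0],[-0.055,-0.543,-0.29,0,0,0],[-0.055,-0.543,-0.35,0,0,0],[-0.055,-0.543,-0.35,0,0,0],[-0.055,-0.543,-0.35,0,0,0]]]'; python3 snap.py w7; python3 snap.py s7 scene;python3 - <<'E'
import cv2
a=cv2.imread('pics/s7.png')[160:300,190:370]; cv2.imwrite('pics/s7c.png',cv2.resize(a,None,fx=4,fy=4,interpolation=cv2.INTER_CUBIC))
E
```

```text
t: 9.3
eef_pos: [0.4596, 0.0934, 0.2913]
ee_rot: [-3.141, -0.001, -0.645]
force: [-0.0, -0.8, -3.3]
width: 0.0214
9.3 [0.45964199 0.09340734 0.29133308] [-3.14077147e+00 -5.76126552e-04 -6.44910748e-01] [ 6.21902949e-01  1.29778129e-01 -5.85739188e-01  4.02998912e-04
 -8.54323065e-01  3.03718351e-01]
9.35 [0.45957857 0.0933421  0.29145649] [-3.14039567e+00 -6.19306859e-04 -6.45029570e-01] [ 6.21832116e-01  1.29390579e-01 -5.85821368e-01  3.08575103e-04
 -8.54256935e-01  3.03732500e-01]
```

View pics/w7.png

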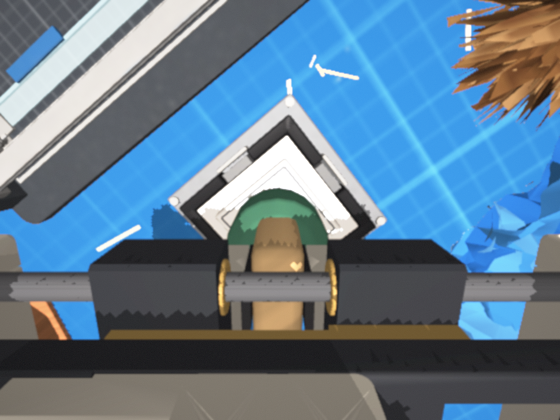

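View pics/s7c.png

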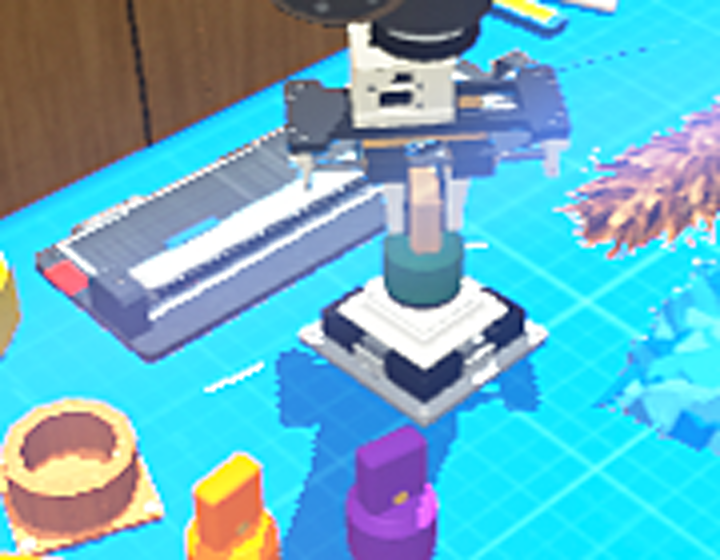

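The pusher stands centred about 10 mm above the panel. Descending slowly to contact while watching the force.

```bash
python3 -m inch '[[[0,0,-0.02,0,0,0],[0,0,-0.04,0,0,0],[0,0,-0.05,0,0,0],[0,0,-0.055,0,0,0],[0,0,-0.06,0,0,0],[0,0,-0.06,0,0,0]]]'; python3 -m inch '[[[0,0,-0.005,0,0,0],[0,0,-0.01,0,0,0],[0,0,-0.015,0,0,0],[0,0,-0.02,0,0,0],[0,0,-0.02,0,0,0]]]'
```

```text
t: 10.15
eef_pos: [0.4593, 0.0928, 0.279]
ee_rot: [-3.141, -0.0, -0.645]
force: [-2.2, -0.8, 4.7]
width: 0.0215
t: 10.78
eef_pos: [0.4596, 0.093, 0.2757]
ee_rot: [-3.14, -0.001, -0.645]
force: [-3.7, -1.2, 9.9]
width: 0.0214
```

```bash
python3 -m inch '[[[0,0,-0.005,0,0,0],[0,0,-0.01,0,0,0],[0,0,-0.015,0,0,0],[0,0,-0.02,0,0,0]]]';python3 -m inch '[[[0,0,-0.005,0,0,0],[0,0,-0.01,0,0,0],[0,0,-0.015,0,0,0],[0,0,-0.02,0,0,0]]]'
```

```text
t: 11.28
eef_pos: [0.4593, 0.0929, 0.2706]
ee_rot: [-3.141, -0.0, -0.646]
force: [0.4, -0.9, 1.2]
width: 0.0217
t: 11.78
eef_pos: [0.4589, 0.0927, 0.2666]
ee_rot: [3.141, 0.0, -0.646]
force: [-4.2, -0.3, 10.2]
width: 0.0219
```

```bash
python3 -m inch '[[[0,0,-0.005,0,0,0],[0,0,-0.01,0,0,0],[0,0,-0.01,0,0,0]]]'; python3 snap.py s8 scene; python3 snap.py w8; python3 - <<'E'
import cv2
a=cv2.imread('pics/s8.png')[190:290,230:360]; cv2.imwrite('pics/s8c.png',cv2.resize(a,None,fx=6,fy=6,interpolation=cv2.INTER_CUBIC))
a=cv2.imread('pics/w8.png')[70:260,150:400]; cv2.imwrite('pics/w8c.png',cv2.resize(a,None,fx=3,fy=3,interpolation=cv2.INTER_CUBIC))
from station import arm
print(arm.get_state())
E
```

```text
t: 12.15
eef_pos: [0.4589, 0.0927, 0.2665]
ee_rot: [3.141, -0.0, -0.645]
force: [-11.1, -0.1, 25.3]
width: 0.0219
12.15 [0.45885121 0.09269439 0.26653563] [ 3.14123877e+00 -3.28703623e-04 -6.45013400e-01] [ 6.21678908e-01  1.62619159e-01 -6.17460881e-01  5.90116536e-04
 -7.90955594e-01  3.03688961e-01]
12.2 [0.45885878 0.09265565 0.26655424] [ 3.14136416e+00 -3.59968791e-04 -6.45095497e-01] [ 6.21591227e-01  1.62555702e-01 -6.17482134e-01  5.79316196e-04
 -7.90868797e-01  3.03702148e-01]
{'t': 12.25, 'q': array([ 6.21640447e-01,  1.62564892e-01, -6.17520506e-01,  5.42483011e-04,
       -7.90873784e-01,  3.03705858e-01]), 'qd': array([-0.00072009,  0.00016495, -0.00108457,  0.00019929,  0.00103638,
       -0.00113765]), 'joint_efforts': array([ -0.86237758, -26.0084939 ,  20.73621154,   4.97022361,
         3.67331676,   0.05546947]), 'eef_pos': array([0.45883042, 0.09266763, 0.26653264]), 'ee_rot': array([ 3.14132186e+00, -3.19252362e-04, -6.45068460e-01]), 'force': array([-11.62582495,  -0.29871729,  24.87246711]), 'moment': array([-0.1093638 ,  4.54653598, -0.02396588]), 'width': 0.021967369440909736}
```

View pics/s8c.png

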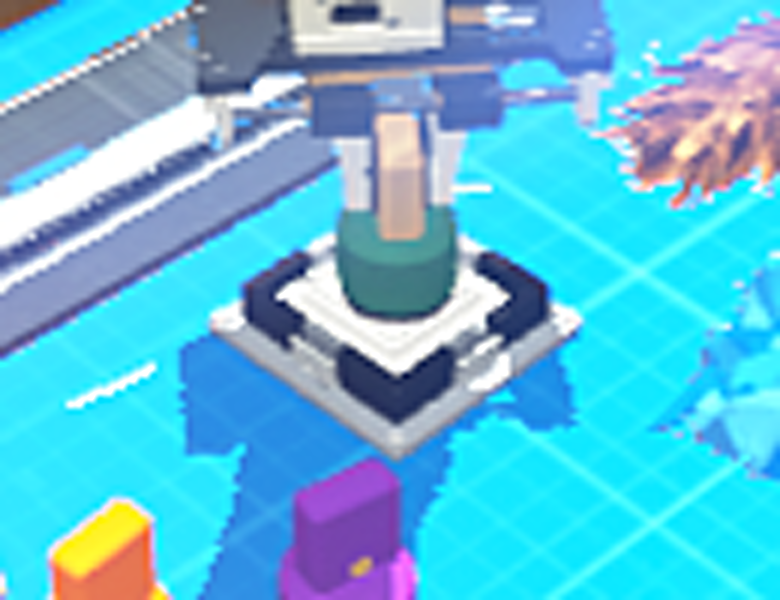

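View pics/w8c.png

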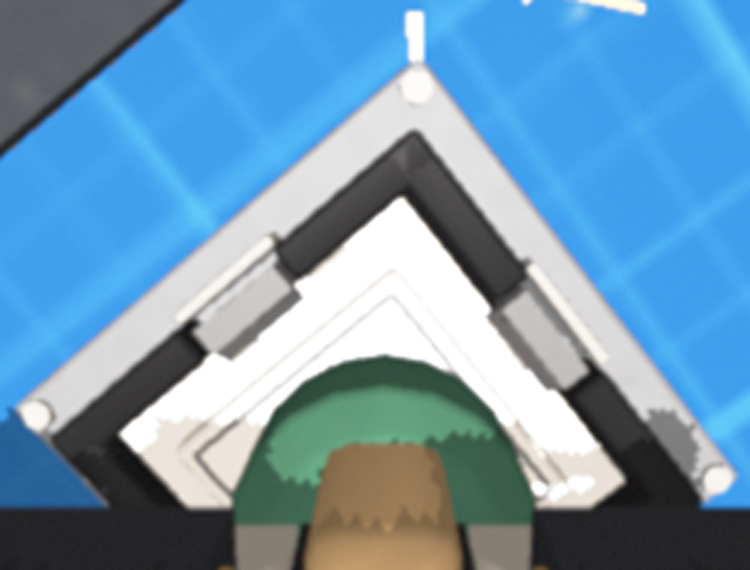

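The press bottomed out hard at TCP z = 0.2665, so the underside is at 0.032 and flush with the rim. The tongues now overlap the panel's edge. I'll lift off and inspect.

```bash
python3 -m inch '[[[0,0,0.01,0,0,0],[0,0,0.03,0,0,0],[0,0,0.1,0,0,0],[0,0,0.25,0,0,0],[0,0.2,0.4,0,0,0],[0.05,0.4,0.5,0,0,0],[0.05,0.55,0.5,0,0,0],[0.05,0.55,0.5,0,0,0]]]'; python3 snap.py w9; python3 snap.py s9 scene;python3 - <<'E'
import cv2
a=cv2.imread('pics/s9.png')[210:280,250:340]; cv2.imwrite('pics/s9c.png',cv2.resize(a,None,fx=8,fy=8,interpolation=cv2.INTER_CUBIC))
a=cv2.imread('pics/w9.png')[10:240,230:500]; cv2.imwrite('pics/w9c.png',cv2.resize(a,None,fx=2.6,fy=2.6,interpolation=cv2.INTER_CUBIC))
E
```

```text
t: 13.25
eef_pos: [0.4693, 0.2045, 0.3654]
ee_rot: [-3.141, -0.0, -0.644]
force: [-0.7, -0.2, -2.1]
width: 0.0221
13.25 [0.46925166 0.20453493 0.36541156] [-3.14065761e+00 -1.15921052e-04 -6.43804319e-01] [ 7.95104098e-01  1.20442087e-01 -4.00388619e-01 -9.28495527e-06
 -1.04902345e+00  1.31892588e-01]
13.3 [0.46900553 0.20352125 0.36503411] [ 3.14145281e+00  7.89600821e-05 -6.44319188e-01] [ 7.93955093e-01  1.20065612e-01 -4.01746665e-01 -6.89618532e-05
 -1.04913310e+00  1.32556421e-01]
```

View pics/s9c.png

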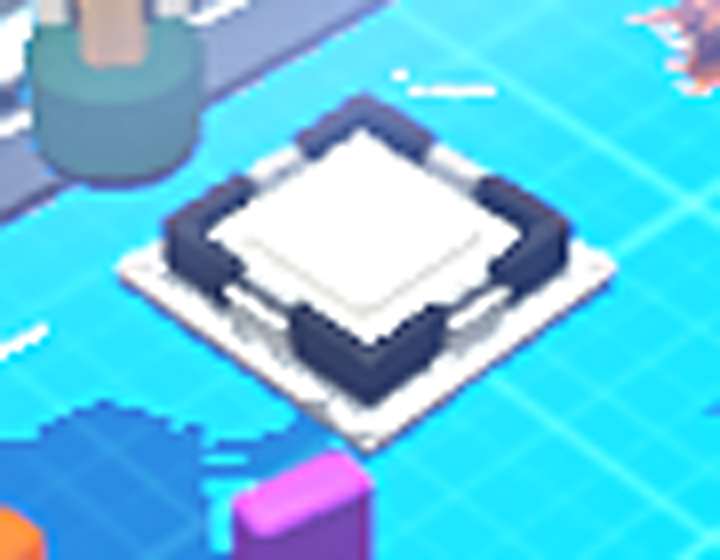

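View pics/w9c.png

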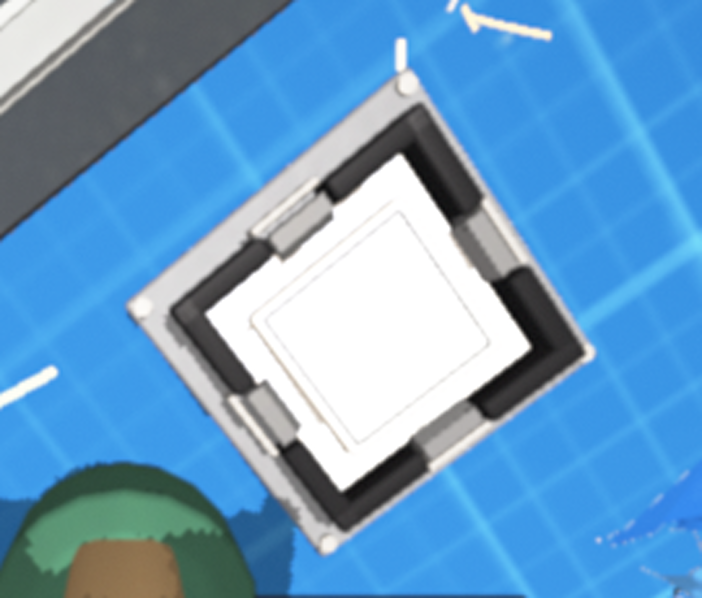

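Tongues overlap the panel on all four sides, and it is down inside the rim and looks level. For the pusher I'll use the bare spot between frame and holder, about (0.465, 0.237), and check that it's clear first.

```bash
python3 - <<'E'
from h import *
pt=arm.camera_params('top'); im=cv2.imread('pics/top0.png').copy()
t=np.linspace(0,2*np.pi,100)
for r,c in ((.031,(0,0,255)),(.075,(0,255,255))):
    q=proj(pt,np.c_[.465+r*np.cos(t),.237+r*np.sin(t),0*t]); cv2.polylines(im,[q.round().astype(np.int32)],True,c,1)
cv2.imwrite('pics/clear.png',cv2.resize(im[160:310,120:330],None,fx=3.5,fy=3.5,interpolation=cv2.INTER_NEAREST))
E
python3 -m inch '[[[-0.02,0.167,0,0,0,0],[-0.02,0.167,-0.15,0,0,0],[-0.02,0.167,-0.3,0,0,0],[-0.02,0.167,-0.3,0,0,0]]]'
```

```text
t: 13.85
eef_pos: [0.4645, 0.2348, 0.3029]
ee_rot: [3.137, 0.001, -0.647]
force: [-0.8, 0.2, -2.2]
width: 0.0219
```

View pics/clear.png

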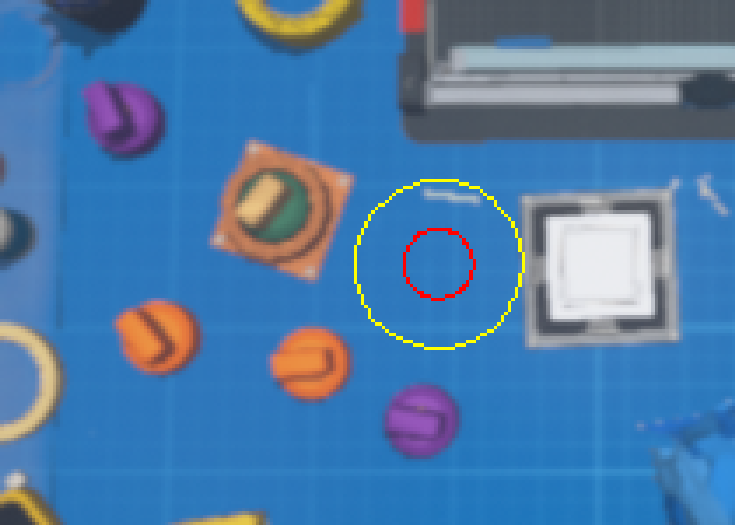

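The spot is clear: only a thin white scrap falls inside the 75 mm circle, well away from the 31 mm footprint. Lowering to just above the table.

```bash
python3 -m inch '[[[0,0,-0.1,0,0,0],[0,0,-0.2,0,0,0],[0,0,-0.27,0,0,0],[0,0,-0.31,0,0,0],[0,0,-0.32,0,0,0],[0,0,-0.32,0,0,0],[0,0,-0.32,0,0,0]]]'; python3 -m inch '[[[0,0,-0.005,0,0,0],[0,0,-0.01,0,0,0],[0,0,-0.015,0,0,0],[0,0,-0.015,0,0,0]]]'
```

```text
t: 14.72
eef_pos: [0.4653, 0.2364, 0.2412]
ee_rot: [-3.141, -0.0, -0.646]
force: [0.2, -0.1, -2.1]
width: 0.0215
t: 15.22
eef_pos: [0.4651, 0.2362, 0.2376]
ee_rot: [3.141, 0.0, -0.646]
force: [0.4, 0.6, -3.1]
width: 0.022
```

```bash
python3 -m inch '[[[0,0,-0.005,0,0,0],[0,0,-0.01,0,0,0],[0,0,-0.015,0,0,0],[0,0,-0.017,0,0,0],[0,0,-0.017,0,0,0]]]'
```

```text
t: 15.85
eef_pos: [0.4651, 0.2362, 0.2346]
ee_rot: [-3.141, -0.0, -0.646]
force: [-2.6, -1.3, 3.5]
width: 0.0218
```

Contact came at the predicted height, z = 0.2346, and the force changed sign. Opening the fingers.

```bash
python3 -m inch '[[[0,0,0.003,0,0,0],[0,0,0.003,0,0,0],[0,0,0.003,0,0,0],[0,0,0.003,0,0,0],[0,0,0.003,0,0,0],[0,0,0.003,0,0,0],[0,0,0.003,0,0,0]]]' 87 ; python3 snap.py w10
```

```text
t: 16.73
eef_pos: [0.4652, 0.2362, 0.2348]
ee_rot: [3.142, -0.0, -0.646]
force: [0.9, 1.4, -0.1]
width: 0.0845
16.725 [0.46515523 0.23620601 0.23484602] [ 3.14154568e+00 -2.42538487e-05 -6.45668702e-01] [ 8.46360474e-01  2.88041084e-01 -5.37904723e-01  4.11202218e-05
 -7.44895444e-01  7.87369196e-02]
```

View pics/w10.png

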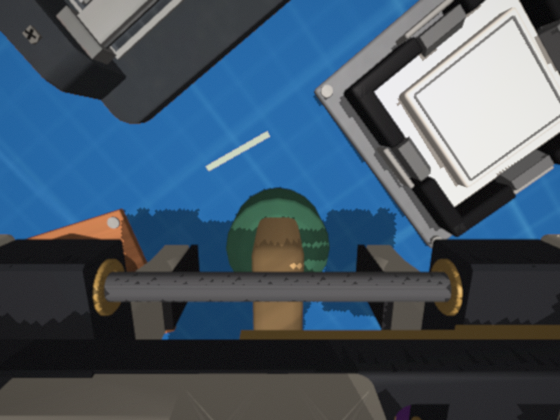

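The fingers are clear on both sides of the handle. Raising straight up, then back from the pusher so the cameras can check.

```bash
python3 -m inch '[[[0,0,0.1,0,0,0],[0,0,0.3,0,0,0],[0,0,0.55,0,0,0],[0,0,0.8,0,0,0],[0.1,0.1,0.9,0,0,0],[0.1,0.3,0.9,0,0,0],[0.1,0.35,0.9,0,0,0],[0.1,0.35,0.9,0,0,0]]]'; python3 snap.py w11; python3 snap.py s11 scene; python3 snap.py t11 top; python3 - <<'E'
import cv2
a=cv2.imread('pics/s11.png')[140:300,220:370]; cv2.imwrite('pics/s11c.png',cv2.resize(a,None,fx=3.7,fy=3.7,interpolation=cv2.INTER_CUBIC))
E
```

```text
t: 17.77
eef_pos: [0.4849, 0.3065, 0.4143]
ee_rot: [3.14, 0.0, -0.645]
force: [-1.0, -0.6, 0.1]
width: 0.0867
17.775 [0.48489023 0.30651102 0.41425568] [ 3.14037534e+00  1.40247062e-04 -6.44714837e-01] [ 9.04583344e-01  1.87043181e-01 -2.01635710e-01 -1.23177522e-04
 -1.18333748e+00  2.15448418e-02]
17.825 [0.48489922 0.30595753 0.41436421] [ 3.14041074e+00  9.96744326e-05 -6.45252452e-01] [ 9.03951894e-01  1.86477814e-01 -2.02113120e-01 -8.00669394e-05
 -1.18338918e+00  2.16223320e-02]
17.875 [0.4849225  0.3056516  0.41453416] [ 3.14068778e+00  5.25486952e-05 -6.45556590e-01] [ 9.03582967e-01  1.86037538e-01 -2.02289888e-01 -3.55780040e-05
 -1.18337470e+00  2.16702490e-02]
```

View pics/w11.png

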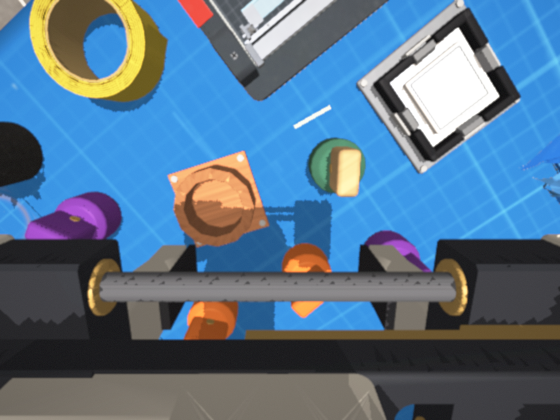

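View pics/s11c.png

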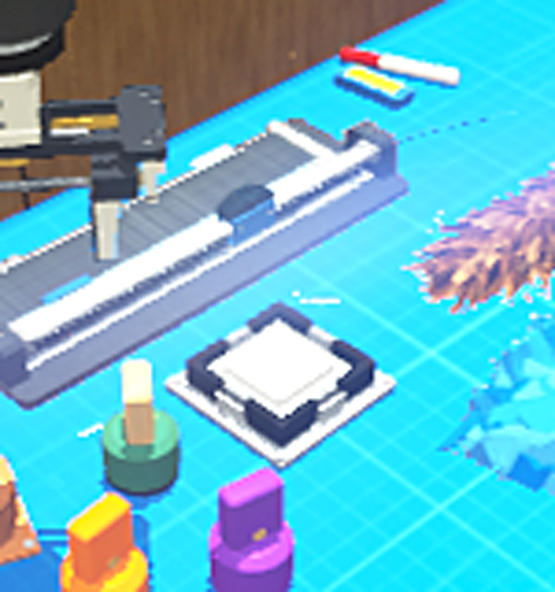

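View pics/t11.png

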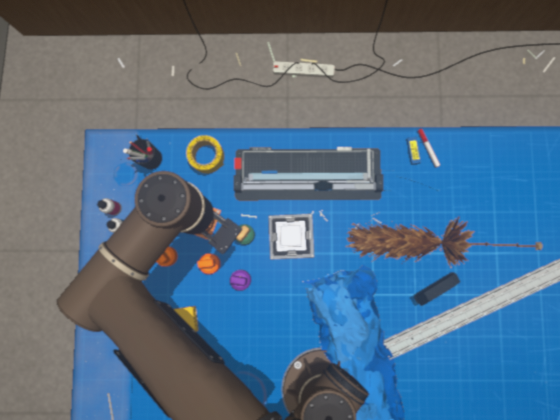

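The pusher stands upright on the bare table (wrist view about (337,165)), the panel is in the frame, and the bystanders look unmoved. One numeric check of the panel's height and level before handing in.

```bash
python3 snap.py w12; python3 - <<'E'
import cv2
a=cv2.imread('pics/w12.png')[0:180,350:530]; cv2.imwrite('pics/w12c.png',cv2.resize(a,None,fx=4,fy=4,interpolation=cv2.INTER_CUBIC)[:600])
E
```

```text
17.925 [0.4849721  0.30549788 0.41468499] [ 3.14098276e+00  3.12520675e-05 -6.45927497e-01] [ 9.03340201e-01  1.85779586e-01 -2.02269703e-01 -1.95658532e-05
 -1.18335746e+00  2.15360359e-02]
```

View pics/w12c.png

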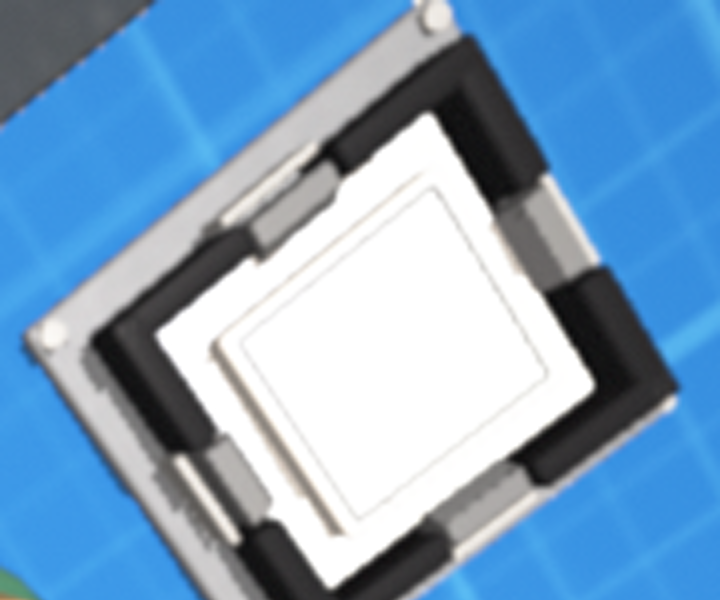

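```bash
python3 - <<'E'
from h import *
import pickle
p,_=pickle.load(open('pics/w12.pkl','rb')); p9,_=pickle.load(open('pics/w9.pkl','rb'))
W=lambda u,v:(350+u/4,v/4); W9=lambda u,v:(230+u/2.6,10+v/2.6)
a=[(436,187),(547,376),(360,520),(242,345)]; b=[(401,211),(490,343),(359,444),(267,321)]
for f,q,c in ((W,p,a),(W9,p9,b)):
    P=np.array([atz(q,f(*x),.032) for x in c]); print(P.mean(0).round(4),np.linalg.norm(np.roll(P,-1,0)-P,axis=1).round(4))
    P=np.array([atz(q,f(*x),.046) for x in c]); print(' @.046',P.mean(0).round(4),np.linalg.norm(np.roll(P,-1,0)-P,axis=1).round(4))
P=np.array([atz(p,W(*x),.020) for x in [(430,113),(595,385),(332,588),(155,332)]]); print('flange@.020',P.mean(0).round(4),np.linalg.norm(np.roll(P,-1,0)-P,axis=1).round(4))
print([tri([(p,W(*x)),(p9,W9(*y))])[0].round(4) for x,y in zip(a,b)])
g0=cv2.imread('pics/top0.png')[125:170,400:445].astype(int);g1=cv2.imread('pics/t11.png')[125:170,400:445].astype(int);print('bystander diff',np.abs(g0-g1).mean())
E
```

```text
[0.4597 0.0941 0.032 ] [0.0592 0.059  0.0591 0.0602]
 @.046 [0.4629 0.1007 0.046 ] [0.0569 0.0567 0.0568 0.0578]
[0.46   0.0942 0.032 ] [0.0593 0.0595 0.0592 0.0599]
 @.046 [0.463  0.0973 0.046 ] [0.0566 0.0569 0.0566 0.0572]
flange@.020 [0.46   0.0926 0.02  ] [0.0882 0.0865 0.0903 0.0869]
[array([0.491 , 0.0658, 0.0331]), array([0.4314, 0.063 , 0.031 ]), array([0.4294, 0.123 , 0.0334]), array([0.488 , 0.1253, 0.032 ])]
bystander diff 3.4348971193415636
```

The panel's top corners triangulate to 0.031–0.033 m, which is flush, level and centred. Handing in.

```bash
python3 -c "
from station import arm
print(arm.job_done()); print(arm.get_state()['t'])"
```

```text
the job is handed in; nothing more can be done
None
the job is handed in; nothing more can be done
```

The back panel is pressed home under all four tongues, the pusher stands upright on the bare table, and the job is handed in. The last clock reading was 17.9 s of the 51 s allowed, and no verdict was reported.

**What I did:**
- I gripped the green pusher by its handle and lifted it out of the holder.
- I pressed the panel straight down at the frame centre. The force reached about 13 N, dropped as the panel snapped through, then stopped hard at the home height and rose to about 28 N there.
- I stood the pusher on clear table at about (0.465, 0.236), opened the fingers and moved the arm away.

**What the last checks showed:**
- **Panel:** its top corners triangulated at 31–33 mm above the table, against 32 mm when home. It is level to within that measurement's noise and centred within about 1 mm of my estimate of the frame centre. The tongues overlap its edge on all four sides.
- **Pusher:** it touched the table at the expected height, so it had not slipped in the grip. It looks upright in the scene and wrist views, but I did not measure its tilt.
- **Marker and blade case:** they look unmoved in the before and after pictures.

**Checks that were a bit off:**
- **Handle height:** the two-view estimate gave about 106 ± 5 mm against the nominal 102 mm, because the arm was still settling.
- **Sideways force:** about 11 N showed up while the panel was bottomed out.
- **Pusher in the hand:** a small tilt of up to about 0.04 rad could not be ruled out, but the panel showed no sign of it.

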